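# Set up a slabbed coin and raise the photo lamp

### The arm

A 6-joint arm with a two-finger parallel gripper is mounted at the origin on the work surface. World frame = base frame: x ahead of the robot, y to its left, z up, the work surface at z = 0. Lengths are in m, angles in degrees, forces in N, time in s.
With the tool pointing down it reaches from about 0.25 to 0.725 m from the base axis. Payload 9.7 kg.
Tool frame: the origin (TCP) lies at the centre of the arm's flange, where the gripper is bolted on; the fingertips stand bot.tips_ahead ahead of it and the grasp point (between the pads) lies 155 mm ahead of it (bot.tips_ahead is the distance from the TCP to the fingertips, in m); z points along the fingers, y is the line along which they close (so a half turn about z gives the same grasp; the last joint's range is limited). The gripper opens to 85 mm and grips with 20 to 120 N. Pads are 22 mm wide; open, the fingers measure 114 mm over their backs; the gripper's body (76 mm by 85 mm) begins 54 mm behind the grasp point. The pads swing forward as they close: fully open they stand 13 mm farther back than shut.
Start: joints at [-69.041, 4.979, 10.078, 95.1, 0, 90], TCP at [0.197, -0.514, 0.405] pointing down, gripper open.
Joint ranges: [-179.16, 179.16], [-48.56, 103.87], [-65.8, 70.77], [-126.05, 130.52], [-82.76, 87.17], [-180, 180]. Speed limits (degrees/s): [127.2, 127.2, 147.25, 180, 180, 180].

### API

Orientations are given as [roll, pitch, yaw] about the fixed x, y, z axes, in that order (R = Rz(yaw) Ry(pitch) Rx(roll)).
In Python, from workcell import bot gives the robot as it stands.
- The arm moves only by the tool drive_tool, never from a script. Its argument "plan" is a list of rows, each an object of numbers: "dx", "dy", "dz": the shift along the tool's x, y, z in m; "roll": the turn about the tool's z in rad; "hand": the finger opening in m, from 0 to 0.0854. In form: [{"dx": .., "dy": .., "dz": .., "roll": .., "hand": ..}, ...]. A call has 1 to 20 rows; each row is the pose to reach, as a shift and turn from the pose commanded when the call began, along the tool's axes at that moment; what a row does not reach only later rows make up. A row lasts 1/12 s, in which the tool goes at most 41.7 mm and 7.16 degrees, less where a joint would pass 70% of its speed; a pose out of reach is approached as far as the arm can. A call with a gripper value outside its range is refused whole. The fingers move at their own pace and stop on an object; "force" is the grip in N (left out, the last holds). Time passes only in rows, so rows that repeat a pose let the fingers close. It gives the time, the measured TCP pose, the force and the opening at its end, in the units of the state.
- bot.get_obs(): the state, without advancing time (a new reading comes with each control period).
- bot.camera(name): name is "scene" or "top" or "wrist"; returns a dict with "frame" (480x640x3 uint8, red, green, blue), "z_map" (480x640 float32, m along the optical axis (not along the pixel's ray), 0 where there is no reading), "mtx" (3x3 intrinsics, pixels), "R" (3x3) and "t" (3): a world point X has camera coordinates R X + t. Camera axes: x right, y down, z forward; pixel columns grow to the right and rows downward; lengths in m; the calibration is good to about 2 mm. The wrist camera is an equidistant fisheye: a pixel r from the principal point sees the ray r / f radians off the axis. A picture is of the moment at which its call begins.
- bot.job_done(): hands the job in, once; it reports no verdict.
The state is a dict: "time": time; "q": joint angles; "qd": joint speeds; "joint_efforts": joint torques, N m; "ee_pos": TCP position; "tcp_rot": TCP orientation; "wrist_force": force on the tool from outside, world axes, zero at the start; "torque": the same for the moment, N m; "opening": finger opening in m.
Only numpy, scipy, OpenCV 4.12 (cv2) and the standard library are available. Lean on these libraries where they do the work, as an engineer would, in place of code of your own. Each camera call takes 0.05 s, during which the arm holds its last target. There are 200 camera calls.

### The job

Get the next coin ready to be photographed: take the tall slab out of the wooden rack and stand it fully home and upright in the slot of the photo stand's holder, either face to the camera, and let go of it. Then squeeze the release button in the lamp's grip and, with it squeezed, draw the lamp up its telescopic post past the first stop to the second stop. Finish while holding the lamp up there by its grip with the button still squeezed, because it comes straight down again after the shot, and leave the other things where they are.

Things in the scene. Friction and masses are not known exactly. Their poses are not given: they have to be found in the camera images.
- slab: Coin slab: flat clear plastic case with white insert and a 39 mm coin, 58 wide (x), 8 thick (y), 84 mm tall (z), about 50 g, loose; front and back equivalent. Origin at its very centre, 42 mm above its lower edge. It starts upright in one of the rack's two end grooves, lower edge 8 mm above the bench, with nothing within 90 mm of its faces above the rack.
- rack: Fixed light-wood rack block, 90 (x) by 160 (y) by 22 mm, with three grooves 62 by 10 mm, 14 mm deep, that run along its x at y = -55, 0 and +55 mm. Origin at the centre of its underside on the bench.
- capsule: A small square coin capsule, 50 wide (x) by 8 thick (y) by 50 mm tall (z), standing in the other end groove of the rack; its top is 34 mm lower than the slab's. Leave it alone. Origin at its centre.
- slot (a point): Centre of the mouth of the slot in the holder, a dark-wood block 90 (x) by 36 (y) mm, its top 46 mm above the bench, on the photo stand. The slot is 66 mm long along x, 10 mm wide along y and 26 mm deep, its mouth widened 4 mm a side by a bevel 5 mm deep. With a slab fully home, its centre is 16 mm above this point and its thickness lies along y. z up; axes as the stand's.
- rig: The fixed photo stand: white base board 150 (x) by 310 (y) by 12 mm. Origin at the centre of its underside. Holder at y = +100 mm; black camera (52 mm wide, top 85 mm up) at y = -51 to +3 mm, lens looking along +y at the slab; telescopic post with LED lamp at y = -100 mm (25 mm tube, lamp panel pointing to +y over the camera).
- lamp_grip: Black rubber grip on top of the lamp's post, 36 (x) by 30 (y) by 42 mm (z), axes as the stand's. Origin at its centre: 186 mm above the bench with the lamp down, rising with it. The release button is in its +x face. From 21 mm under its centre down come a collar (32 mm diameter) and on the +y side the LED panel (80 mm wide, reaching 80 mm out), none higher.
- lamp_post (a joint): Extension of the telescopic post in m, straight up: 0 = down, as it starts; 0.045 = first stop; 0.090 = second stop and end of travel. With the button out a spring catch locks it at each of these, within about 1 mm. With the button squeezed it slides free, past the first stop too; it weighs about 4 N with about 1 N of friction, so it sinks if let go between stops.
- release_button (a joint): How far the release button is in, in m: 0 = out, 0.005 = fully in; spring 3 N at first, 8 N fully in; the catch is clear above 0.004. A grey plate 19 (y) by 29 mm (z) centred on the grip's +x face, proud of it by 6 mm at rest, 1 mm fully in: grip and button measure 42, then 37 mm along x. Gripping across x squeezes it.
- coin_tube: Bystander: closed clear tube of coins with a white cap, 37 mm diameter, 80 mm tall, upright on the bench. Origin under its centre.
- loupe: Bystander: black round loupe, 45 mm diameter, 33 mm tall, on the bench. Origin under its centre.
- scale: Bystander: flat pocket scale, 65 by 120 by 20 mm, on the bench. Origin under its centre.
There are look-alikes about, which are no part of the job. Leave any blue look-alike of the slab alone.

How it is judged (in metres and radians):
On the way, in this order (a step that is already met when the one before it is completed fails the run):
1. the slab stands home and upright in the holder's slot and is let go of (horizontal distance between slab and slot below 0.007 m and z of slab in the frame of slot between 0.012 and 0.02 m and angle between slab's own z axis and vertical below 0.12 rad and angle between the y axis of slab and the y axis of slot, either way round below 0.1 rad and contact force between the fingers and slab below 0.1 N), for 0.3 s.
2. the release button is squeezed with the lamp still down (value of joint release_button above 0.004 m and value of joint lamp_post below 0.01 m), for 0.05 s.
3. the lamp is at the second stop, held by its grip with the button squeezed (value of joint lamp_post above 0.085 m and value of joint release_button above 0.004 m and contact force between the fingers and lamp_grip above 3 N), for 0.2 s.
At the end, for the whole second after the job is handed in: Slab at rest, untouched, in the slot: within 7 mm in plan, centre 12 to 20 mm above the mouth, tilt under 0.12 rad, turned under 0.1 rad. Lamp still, post out over 85 mm, fingers on the grip over 3 N, button over 4 mm in, so the catch is out and only the hand carries it (all of step 1 and all of step 3 and linear speed of slab below 0.02 m/s and velocity of joint lamp_post between -0.01 and 0.01 m/s); the arm keeps its last pose, push and grip.
It fails at once if the capsule, coin tube, loupe or scale is moved by more than 20 mm (distance of any of capsule, coin_tube, loupe, scale from where it was at the start of the episode above 0.02 m).
It fails at once if the coin tube is knocked over or the capsule tipped (angle between coin_tube's own z axis and vertical above 0.3 rad or angle between capsule's own z axis and vertical above 0.4 rad).
It also fails if it takes over 48 s, if anything falls off the work surface, if the arm or the gripper's body presses on something with over 40 N, if the wrist force passes 120 N, or if a joint passes its speed limit or range.

## Working session

There is one attempt and no reset: what is moved stays moved. The work goes in short steps, Python scripts to look and compute and a tool call to move; the robot and the scene stay as the last step left them, time stands still between calls to the robot, and variables do not carry over. Pictures are saved under pics/ and viewed, on a budget of 10 in all, crops included, one or two more only if the job needs it, and the job is handed in when it is done.

Besides the shell and the picture viewer there is one more tool, called after "Call:" in YAML: its name, and indented under it one key for each argument. drive_tool: Moves the arm, as the interface text tells. Its arguments: {"type":"object","properties":{"plan":{"type":"array","items":{"type":"object","properties":{"dx":{"type":"number"},"dy":{"type":"number"},"dz":{"type":"number"},"roll":{"type":"number"},"hand":{"type":"number"}}}},"force":{"type":"number"}},"required":["plan"]}

```bash
mkdir -p pics
cat > h.py <<'E'
from workcell import bot
import numpy as np, cv2
def grab(n):
    c=bot.camera(n); np.savez(f'{n}.npz',**c); return c
def pts(c):
    z=c['z_map'];v,u=np.mgrid[:480,:640];K=c['mtx']
    P=np.stack([(u-K[0,2])/K[0,0]*z,(v-K[1,2])/K[1,1]*z,z],-1)
    return (P-c['t'])@c['R']
E
python3 - <<'E'
from h import *
for n in('scene','top'):
    c=grab(n); cv2.imwrite(f'pics/{n}1.png',c['frame'][...,::-1]); print(n,c['mtx'],-c['R'].T@c['t'])
print(bot.get_obs(),bot.tips_ahead)
E
```

```text
scene [[539.02508957   0.         327.44886087]
 [  0.         539.02508957 247.66560486]
 [  0.           0.           1.        ]] [0.9361974  0.69260399 0.65647481]
top [[593.04835516   0.         316.04609161]
 [  0.         593.04835516 234.27209693]
 [  0.           0.           1.        ]] [0.43738258 0.05863809 1.20619837]
{'time': 0.1, 'q': array([-6.90408488e+01,  5.00773705e+00,  1.00379742e+01,  9.50968942e+01,
       -6.14694274e-04,  9.00001273e+01]), 'qd': array([-0.07273823, -0.06694362,  0.13770122,  0.03122647,  0.08375435,
       -0.00430347]), 'joint_efforts': array([ 1.57262151e-03, -5.21561301e+01,  4.65654480e+01,  1.59647665e-02,
        2.82821412e-05, -7.30268624e-06]), 'ee_pos': array([ 0.19673853, -0.51361893,  0.40404672]), 'tcp_rot': array([-1.79933343e+02,  6.14841981e-04,  2.09590246e+01]), 'wrist_force': array([ 0.0008146 ,  0.63448848, -0.12190967]), 'torque': array([-0.01830422,  0.02115764, -0.02196264]), 'opening': 0.08545834602031163} 0.1734
```

View pics/scene1.png

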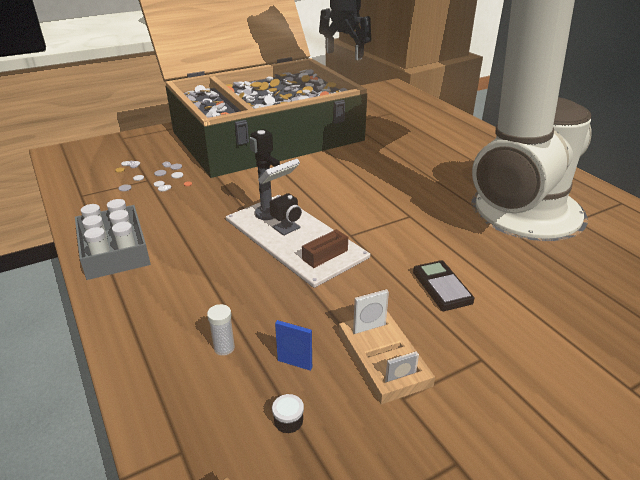

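View pics/top1.png

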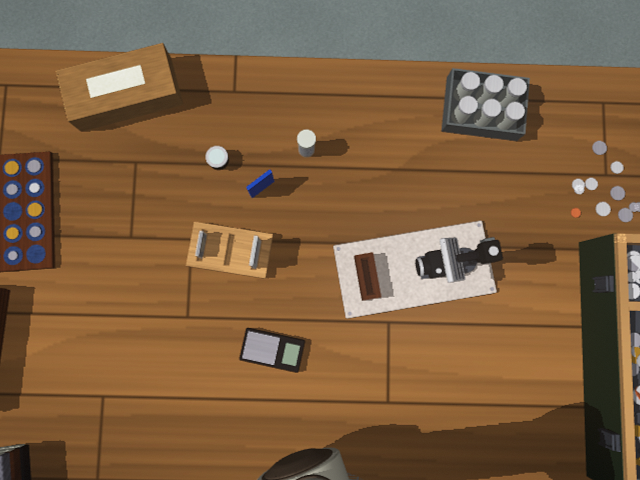

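The scene view shows the slab in the rack groove nearer the rig (~370,310) and the capsule at (402,367). In the top view the slab is at (255,250), the holder at (368,276), the grip at (488,250), and the blue decoy at (260,183).

Run:
```python
from h import *
c=dict(np.load('top.npz')); P=pts(c); s=dict(np.load('scene.npz')); Q=pts(s)
def box(name,P,f,m):
    q=P[m][:,:2].astype(np.float32)
    r=cv2.minAreaRect(q*1000); b=cv2.boxPoints(r)
    e=max((b[1]-b[0],b[2]-b[1]),key=np.linalg.norm)
    print(name,len(q),'rect c',np.round(r[0],1),'size',np.round(r[1],1),'long axis deg',round(np.degrees(np.arctan2(e[1],e[0]))%180,2),'mean',q.mean(0),'z',np.percentile(P[m][:,2],[5,50,95]).round(4))
v,u=np.mgrid[:480,:640]
def win(a,b,cc,d): return (u>=a)&(u<b)&(v>=cc)&(v<d)
Z=P[...,2]
rgb=c['frame'].astype(int); val=rgb.sum(-1)
box('slab top',P,0,win(235,275,225,280)&(Z>.082))
box('slab body',P,0,win(235,275,225,280)&(Z>.04))
box('capsule',P,0,win(185,215,220,270)&(Z>.045))
box('rack',P,0,win(180,280,215,285)&(Z>.015)&(Z<.028))
box('holder',P,0,win(345,400,240,310)&(Z>.040)&(Z<.055))
box('slot',P,0,win(345,400,240,310)&(Z>.016)&(Z<.030)&(val<250))
box('board',P,0,win(325,505,212,325)&(Z>.007)&(Z<.017))
box('griptop',P,0,win(460,515,230,275)&(Z>.195))
box('lamp',P,0,win(420,515,220,290)&(Z>.14)&(Z<.195))
print(np.unique((Z[win(460,515,230,275)]*100).round(),return_counts=True))
X=Q[...,2]; 
vv,uu=v,u
box('S slab',Q,0,(uu>350)&(uu<392)&(vv>285)&(vv<335)&(X>.045)&(X<.1))
box('S grip',Q,0,(uu>245)&(uu<280)&(vv>125)&(vv<160)&(X>.19)&(X<.22))
box('S holder',Q,0,(uu>295)&(uu<355)&(vv>225)&(vv<270)&(X>.043)&(X<.055))
```

```text
slab top 148 rect c [495.4 124.6] size [170.5  42.6] long axis deg 34.66 mean [0.5421289  0.15629333] z [0.0874 0.0915 0.0968]
slab body 216 rect c [495.4 124.6] size [170.5  42.7] long axis deg 34.63 mean [0.54275376 0.15667826] z [0.0486 0.0901 0.0959]
capsule 141 rect c [494.1 176.4] size [257.3  46.1] long axis deg 54.14 mean [0.5571908  0.26288152] z [0.0479 0.0572 0.0619]
rack 3000 rect c [554.2 215.8] size [161.4  90.1] long axis deg 82.41 mean [0.55353564 0.21550232] z [0.018  0.0218 0.0255]
holder 657 rect c [507. -61.] size [90.  36.5] long axis deg 11.19 mean [ 0.506414   -0.06116377] z [0.0416 0.0453 0.0487]
slot 164 rect c [503.7 -55.2] size [80.5 23.7] long axis deg 10.68 mean [ 0.5070559 -0.0594646] z [0.0166 0.0203 0.0277]
board 7979 rect c [ 531.6 -154.7] size [338.7 217. ] long axis deg 89.67 mean [ 0.5222074  -0.14933513] z [0.0082 0.0117 0.0153]
griptop 431 rect c [ 505.1 -103.2] size [ 42.7 348.2] long axis deg 105.73 mean [ 0.5452972  -0.25063556] z [0.1987 0.2058 0.21  ]
lamp 960 rect c [ 539.3 -225.4] size [80.  86.7] long axis deg 101.3 mean [ 0.53564656 -0.20813076] z [0.1437 0.1589 0.1852]
(array([ -1.,   0.,   1.,   2.,   3.,   4.,   5.,   6.,   7.,   8.,   9.,
        10.,  11.,  12.,  13.,  14.,  15.,  16.,  17.,  18.,  19.,  20.,
        21., 121.]), array([ 17, 838, 597, 170,  13,   4,  10,   4,  11,   7,   8,   9,   8,
         7,  24,  40,   4, 154,  28,  42,  49, 163, 262,   6]))
S slab 798 rect c [548.7 162.8] size [12.1 58.7] long axis deg 172.13 mean [0.5505033 0.1641107] z [0.0482 0.0716 0.0903]
S grip 242 rect c [ 550.6 -252.8] size [40.6 29.8] long axis deg 11.55 mean [ 0.5517503  -0.24864416] z [0.1911 0.2012 0.2063]
S holder 261 rect c [509.7 -59.8] size [92.9 39.6] long axis deg 11.75 mean [ 0.50924164 -0.05976111] z [0.0431 0.0441 0.0458]
```

Call:
drive_tool:
  plan:
    - {"dx":0.5696,"dy":-0.5057,"dz":0.055,"roll":0.4985,"hand":0.085}
    - {"dx":0.5696,"dy":-0.5057,"dz":0.055,"roll":0.4985,"hand":0.085}
    - {"dx":0.5696,"dy":-0.5057,"dz":0.055,"roll":0.4985,"hand":0.085}
    - {"dx":0.5696,"dy":-0.5057,"dz":0.055,"roll":0.4985,"hand":0.085}
    - {"dx":0.5696,"dy":-0.5057,"dz":0.055,"roll":0.4985,"hand":0.085}
    - {"dx":0.5696,"dy":-0.5057,"dz":0.055,"roll":0.4985,"hand":0.085}
    - {"dx":0.5696,"dy":-0.5057,"dz":0.055,"roll":0.4985,"hand":0.085}
    - {"dx":0.5696,"dy":-0.5057,"dz":0.055,"roll":0.4985,"hand":0.085}
    - {"dx":0.5696,"dy":-0.5057,"dz":0.055,"roll":0.4985,"hand":0.085}
    - {"dx":0.5696,"dy":-0.5057,"dz":0.055,"roll":0.4985,"hand":0.085}
    - {"dx":0.5696,"dy":-0.5057,"dz":0.055,"roll":0.4985,"hand":0.085}
    - {"dx":0.5696,"dy":-0.5057,"dz":0.055,"roll":0.4985,"hand":0.085}
    - {"dx":0.5696,"dy":-0.5057,"dz":0.055,"roll":0.4985,"hand":0.085}
    - {"dx":0.5696,"dy":-0.5057,"dz":0.055,"roll":0.4985,"hand":0.085}
    - {"dx":0.5696,"dy":-0.5057,"dz":0.055,"roll":0.4985,"hand":0.085}
    - {"dx":0.5696,"dy":-0.5057,"dz":0.055,"roll":0.4985,"hand":0.085}
    - {"dx":0.5696,"dy":-0.5057,"dz":0.055,"roll":0.4985,"hand":0.085}
    - {"dx":0.5696,"dy":-0.5057,"dz":0.055,"roll":0.4985,"hand":0.085}
    - {"dx":0.5696,"dy":-0.5057,"dz":0.055,"roll":0.4985,"hand":0.085}
    - {"dx":0.5696,"dy":-0.5057,"dz":0.055,"roll":0.4985,"hand":0.085}
  force: 25

```text
time: 1.77
ee_pos: [0.5115, -0.039, 0.353]
tcp_rot: [-178.4, 0.1, -4.6]
wrist_force: [-0.1, 0.7, -0.1]
opening: 0.0851
```

Run:
```python
from h import *
c=grab('wrist'); cv2.imwrite('pics/w1.png',c['frame'][...,::-1]); print(c['mtx'],-c['R'].T@c['t'],c['R'])
o=bot.get_obs();print(o['time'],o['q'],o['ee_pos'],o['tcp_rot'])
```

```text
[[371.64829954   0.         313.11721012]
 [  0.         371.64829954 236.91806113]
 [  0.           0.           1.        ]] [ 0.57703894 -0.04433729  0.3215596 ] [[-0.08035644 -0.99640644 -0.02677789]
 [-0.96225414  0.07053817  0.26285232]
 [-0.26001888  0.04688901 -0.96446441]]
1.8167 [ -4.69561884  -0.75667248  -1.59468561  89.21687146   1.55472757
 179.94328273] [ 0.512004   -0.03901687  0.35271296] [-1.78445219e+02  5.33457190e-02 -4.63892242e+00]
```

View pics/w1.png

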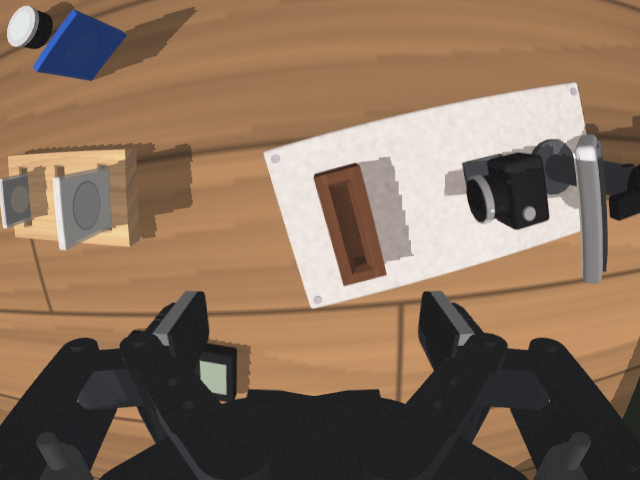

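The wrist view shows the holder slot at about (352,224) and the slab at (85,205). Joint 6 hit its +180° limit, so I'll take the half-turned grasp instead.

Call:
drive_tool:
  plan:
    - {"roll":-0.12}
    - {"roll":-0.24}
    - {"roll":-0.36}
    - {"dx":0.006,"dy":-0.03,"roll":-0.48}
    - {"dx":0.012,"dy":-0.06,"roll":-0.6}
    - {"dx":0.018,"dy":-0.09,"roll":-0.72}
    - {"dx":0.02,"dy":-0.12,"roll":-0.84}
    - {"dx":0.02,"dy":-0.15,"roll":-0.96}
    - {"dx":0.02,"dy":-0.18,"roll":-1.08}
    - {"dx":0.02,"dy":-0.2,"roll":-1.2}
    - {"dx":0.02,"dy":-0.2,"roll":-1.32}
    - {"dx":0.02,"dy":-0.2,"roll":-1.44}
    - {"dx":0.02,"dy":-0.2,"roll":-1.56}
    - {"dx":0.02,"dy":-0.2,"roll":-1.6}
    - {"dx":0.02,"dy":-0.2,"roll":-1.6}
    - {"dx":0.02,"dy":-0.2,"roll":-1.6}

```text
invalid input at $.plan[0]: expected keys dx, dy, dz, roll, hand
```

```bash
cat >> h.py <<'E'
def rays(c,uv):
    n=cv2.fisheye.undistortPoints(np.asarray(uv,float).reshape(-1,1,2),c['mtx'],np.zeros(4)).reshape(-1,2)
    d=np.c_[n,np.ones(len(n))]@c['R']; return -c['R'].T@c['t'],d
def plane(c,uv,z):
    o,d=rays(c,uv); return (o+d*((z-o[2])/d[:,2])[:,None])[:,:2]
def rect(q):
    r=cv2.minAreaRect((q*1000).astype(np.float32)); b=cv2.boxPoints(r)
    e=max((b[1]-b[0],b[2]-b[1]),key=np.linalg.norm)
    return np.round(r[0],1),np.round(r[1],1),round(np.degrees(np.arctan2(e[1],e[0]))%180,2)
E
python3 - <<'E'
from h import *
o=bot.get_obs();print(o['time'],o['q'],o['ee_pos'],o['tcp_rot'])
c=dict(np.load('wrist.npz')); f=c['frame'].astype(int); v,u=np.mgrid[:480,:640]
m=(u>305)&(u<395)&(v>155)&(v<290)&(f[...,0]-f[...,2]>25)&(f.sum(-1)<420)
# exclude shadow: dark wood is reddish; keep largest blob
n,l,st,_=cv2.connectedComponentsWithStats(m.astype(np.uint8)); k=1+st[1:,4].argmax(); print(st[k])
uv=np.argwhere(l==k)[:,::-1]
z=c['z_map']; uvz=z[l==k]
O,d=rays(c,uv); X=O+d*uvz[:,None]; print(np.percentile(X[:,2],[2,50,98]))
top=abs(X[:,2]-.046)<.006
print('holder top',top.sum(),rect(plane(c,uv[top],.046)))
deep=X[:,2]<.038
inn=deep&(np.linalg.norm(X[:,:2]-[.507,-.061],axis=1)<.04)
print('slot deep',inn.sum(),rect(X[inn,:2]), )
E
```

```text
1.8167 [ -4.69561884  -0.75667248  -1.59468561  89.21687146   1.55472757
 179.94328273] [ 0.512004   -0.03901687  0.35271296] [-1.78445219e+02  5.33457190e-02 -4.63892242e+00]
[ 314  163   72  123 5343]
[0.01832822 0.04472171 0.04671985]
holder top 4139 (array([508.3, -60.8]), array([90. , 35.9]), np.float32(11.17))
slot deep 1039 (array([506.4, -61.7]), array([65.7, 40.5]), np.float32(11.05))
```

Call:
drive_tool:
  plan:
    - {"dx":0,"dy":0,"dz":0,"roll":-0.12,"hand":0.085}
    - {"dx":0,"dy":0,"dz":0,"roll":-0.24,"hand":0.085}
    - {"dx":0,"dy":0,"dz":0,"roll":-0.36,"hand":0.085}
    - {"dx":0.006,"dy":-0.03,"dz":0,"roll":-0.48,"hand":0.085}
    - {"dx":0.012,"dy":-0.06,"dz":0,"roll":-0.6,"hand":0.085}
    - {"dx":0.018,"dy":-0.09,"dz":0,"roll":-0.72,"hand":0.085}
    - {"dx":0.02,"dy":-0.12,"dz":0,"roll":-0.84,"hand":0.085}
    - {"dx":0.02,"dy":-0.15,"dz":0,"roll":-0.96,"hand":0.085}
    - {"dx":0.02,"dy":-0.18,"dz":0,"roll":-1.08,"hand":0.085}
    - {"dx":0.02,"dy":-0.2,"dz":0,"roll":-1.2,"hand":0.085}
    - {"dx":0.02,"dy":-0.2,"dz":0,"roll":-1.32,"hand":0.085}
    - {"dx":0.02,"dy":-0.2,"dz":0,"roll":-1.44,"hand":0.085}
    - {"dx":0.02,"dy":-0.2,"dz":0,"roll":-1.56,"hand":0.085}
    - {"dx":0.02,"dy":-0.2,"dz":0,"roll":-1.6,"hand":0.085}
    - {"dx":0.02,"dy":-0.2,"dz":0,"roll":-1.6,"hand":0.085}
    - {"dx":0.02,"dy":-0.2,"dz":0,"roll":-1.6,"hand":0.085}

```text
time: 3.15
ee_pos: [0.547, 0.1587, 0.3588]
tcp_rot: [180.0, -1.6, 86.9]
wrist_force: [-0.4, 0.6, 0.1]
opening: 0.085
```

```bash
cat >> h.py <<'E'
from scipy.spatial.transform import Rotation as Ro
def go(g,yaw):
    o=bot.get_obs(); R=Ro.from_euler('xyz',o['tcp_rot'],degrees=True).as_matrix()
    G=o['ee_pos']+R[:,2]*.155
    d=R.T@(np.array(g)-G); dy=(yaw-np.degrees(np.arctan2(R[1,0],R[0,0]))+180)%360-180
    print('t',o['time'],'grasp pt',G.round(4),'rot',o['tcp_rot'].round(2),'F',o['wrist_force'].round(1),'open',round(o['opening'],4),'-> d',d.round(4),'roll',round(np.radians(-dy),3))
E
python3 -c "
from h import *
go((.548,.162,.19),172.4)"
```

```text
t 3.15 grasp pt [0.5473 0.1629 0.2039] rot [179.99  -1.56  86.93] F [-0.4  0.6  0.1] open 0.085 -> d [-0.0012  0.0008  0.0138] roll -1.492
```

Call:
drive_tool:
  plan:
    - {"dx":0,"dy":0,"dz":0.014,"roll":-0.12,"hand":0.085}
    - {"dx":0,"dy":0,"dz":0.014,"roll":-0.24,"hand":0.085}
    - {"dx":0,"dy":0,"dz":0.014,"roll":-0.36,"hand":0.085}
    - {"dx":0,"dy":0,"dz":0.014,"roll":-0.48,"hand":0.085}
    - {"dx":0,"dy":0,"dz":0.014,"roll":-0.6,"hand":0.085}
    - {"dx":0,"dy":0,"dz":0.014,"roll":-0.72,"hand":0.085}
    - {"dx":0,"dy":0,"dz":0.014,"roll":-0.84,"hand":0.085}
    - {"dx":0,"dy":0,"dz":0.014,"roll":-0.96,"hand":0.085}
    - {"dx":0,"dy":0,"dz":0.014,"roll":-1.08,"hand":0.085}
    - {"dx":0,"dy":0,"dz":0.014,"roll":-1.2,"hand":0.085}
    - {"dx":0,"dy":0,"dz":0.014,"roll":-1.32,"hand":0.085}
    - {"dx":0,"dy":0,"dz":0.014,"roll":-1.44,"hand":0.085}
    - {"dx":0,"dy":0,"dz":0.014,"roll":-1.492,"hand":0.085}
    - {"dx":0,"dy":0,"dz":0.014,"roll":-1.492,"hand":0.085}
    - {"dx":0,"dy":0,"dz":0.014,"roll":-1.492,"hand":0.085}

```text
time: 4.4
ee_pos: [0.5471, 0.1591, 0.3447]
tcp_rot: [178.5, -0.1, 172.3]
wrist_force: [-1.1, 0.6, -0.2]
opening: 0.0851
```

Run:
```python
from h import *
c=grab('wrist'); cv2.imwrite('pics/w2.png',c['frame'][...,::-1]); print(-c['R'].T@c['t'],bot.get_obs()['q'])
go((.548,.162,.077),172.4)
v,u=np.mgrid[:480,:640]; uv=np.c_[u.ravel(),v.ravel()]
th=np.hypot(u-c['mtx'][0,2],v-c['mtx'][1,2]).ravel()/c['mtx'][0,0]
O,d=rays(c,uv); X=(O+d*c['z_map'].ravel()[:,None]); 
near=(np.linalg.norm(X[:,:2]-[.548,.162],axis=1)<.045)
a=near&(X[:,2]>.080)&(X[:,2]<.1); print('slab',a.sum(),rect(X[a,:2]),X[a].mean(0),uv[a].min(0),uv[a].max(0))
b=(np.linalg.norm(X[:,:2]-[.554,.216],axis=1)<.15)&(abs(X[:,2]-.022)<.004); print('rack',b.sum(),rect(X[b,:2]))
```

```text
[0.48071613 0.16803023 0.31349622] [15.93317337  6.55473144  5.12882331 88.06278219  1.4709933  23.59801893]
t 4.45 grasp pt [0.5473 0.1634 0.1897] rot [ 1.7845e+02 -1.2000e-01  1.7234e+02] F [ 0.  -0.4  0. ] open 0.0848 -> d [-0.0011 -0.0043  0.1127] roll -0.001
slab 1174 (array([546.9, 161.3]), array([ 7.8, 58.1]), np.float32(172.13)) [0.54531189 0.16154659 0.09124068] [301 199] [313 289]
rack 16465 (array([601.6, 209.9]), array([161.1, 186.1]), np.float32(172.66))
```

View pics/w2.png

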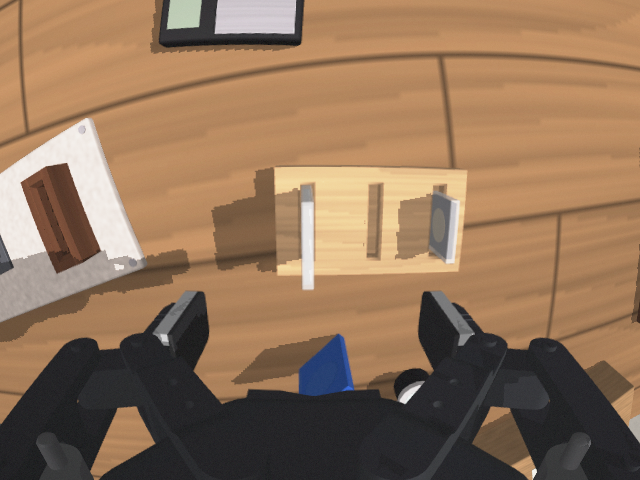

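Call:
drive_tool:
  plan:
    - {"dx":0,"dy":-0.005,"dz":0.03,"roll":0.002,"hand":0.085}
    - {"dx":0,"dy":-0.005,"dz":0.06,"roll":0.002,"hand":0.085}
    - {"dx":0,"dy":-0.005,"dz":0.09,"roll":0.002,"hand":0.085}
    - {"dx":0,"dy":-0.005,"dz":0.113,"roll":0.002,"hand":0.085}
    - {"dx":0,"dy":-0.005,"dz":0.113,"roll":0.002,"hand":0.085}
    - {"dx":0,"dy":-0.005,"dz":0.113,"roll":0.002,"hand":0.085}
    - {"dx":0,"dy":-0.005,"dz":0.113,"roll":0.002,"hand":0.03}
    - {"dx":0,"dy":-0.005,"dz":0.113,"roll":0.002,"hand":0.03}
    - {"dx":0,"dy":-0.005,"dz":0.113,"roll":0.002,"hand":0.03}
    - {"dx":0,"dy":-0.005,"dz":0.113,"roll":0.002,"hand":0.03}
    - {"dx":0,"dy":-0.005,"dz":0.113,"roll":0.002,"hand":0.0}
    - {"dx":0,"dy":-0.005,"dz":0.113,"roll":0.002,"hand":0.0}
    - {"dx":0,"dy":-0.005,"dz":0.113,"roll":0.002,"hand":0.0}
    - {"dx":0,"dy":-0.005,"dz":0.113,"roll":0.002,"hand":0.0}
    - {"dx":0,"dy":-0.005,"dz":0.113,"roll":0.002,"hand":0.0}
    - {"dx":0,"dy":-0.005,"dz":0.113,"roll":0.002,"hand":0.0}
  force: 25

```text
time: 5.78
ee_pos: [0.5467, 0.1574, 0.2319]
tcp_rot: [178.4, -0.1, 172.4]
wrist_force: [-0.0, -0.5, 4.3]
opening: 0.0076
```

```bash
python3 -c "
from h import *
go((.547,.1613,.18),172.2)"
```

```text
t 5.7833 grasp pt [0.5471 0.1616 0.077 ] rot [ 1.7844e+02 -8.0000e-02  1.7243e+02] F [-0.  -0.5  4.3] open 0.0076 -> d [ 0.0002  0.0025 -0.103 ] roll 0.004
```

Call:
drive_tool:
  plan:
    - {"dx":0,"dy":0.0007,"dz":-0.025,"roll":0,"hand":0}
    - {"dx":0,"dy":0.0014,"dz":-0.05,"roll":0,"hand":0}
    - {"dx":0,"dy":0.0021,"dz":-0.075,"roll":0,"hand":0}
    - {"dx":0,"dy":0.0028,"dz":-0.103,"roll":0,"hand":0}
    - {"dx":0,"dy":0.0028,"dz":-0.103,"roll":0,"hand":0}

```text
time: 6.2
ee_pos: [0.5473, 0.1576, 0.3399]
tcp_rot: [178.3, 0.2, 172.4]
wrist_force: [0.7, 0.6, 1.1]
opening: 0.0078
```

```bash
python3 -c "
from h import *
go((.508,-.061,.18),191.2)"
```

```text
t 6.2 grasp pt [0.5486 0.1621 0.185 ] rot [178.29   0.23 172.43] F [0.7 0.6 1.1] open 0.0078 -> d [ 0.0109 -0.2265 -0.0018] roll -0.328
```

Call:
drive_tool:
  plan:
    - {"dx":0.001,"dy":-0.025,"dz":-0.001,"roll":-0.05,"hand":0}
    - {"dx":0.002,"dy":-0.05,"dz":-0.0015,"roll":-0.1,"hand":0}
    - {"dx":0.003,"dy":-0.08,"dz":-0.0024,"roll":-0.15,"hand":0}
    - {"dx":0.005,"dy":-0.11,"dz":-0.0033,"roll":-0.2,"hand":0}
    - {"dx":0.006,"dy":-0.14,"dz":-0.0042,"roll":-0.25,"hand":0}
    - {"dx":0.007,"dy":-0.17,"dz":-0.005,"roll":-0.3,"hand":0}
    - {"dx":0.008,"dy":-0.2,"dz":-0.006,"roll":-0.328,"hand":0}
    - {"dx":0.0094,"dy":-0.218,"dz":-0.0065,"roll":-0.328,"hand":0}
    - {"dx":0.0094,"dy":-0.2265,"dz":-0.0068,"roll":-0.328,"hand":0}
    - {"dx":0.0094,"dy":-0.2265,"dz":-0.0068,"roll":-0.328,"hand":0}
    - {"dx":0.0094,"dy":-0.2265,"dz":-0.0068,"roll":-0.328,"hand":0}
    - {"dx":0.0094,"dy":-0.2265,"dz":-0.0068,"roll":-0.328,"hand":0}

```text
time: 7.2
ee_pos: [0.5079, -0.0651, 0.335]
tcp_rot: [178.5, 0.4, -168.8]
wrist_force: [0.6, 0.1, -0.5]
opening: 0.0077
```

Run:
```python
from h import *
go((.508,-.061,.12),191.2)
c=grab('wrist'); cv2.imwrite('pics/w3.png',c['frame'][...,::-1])
v,u=np.mgrid[:480,:640]; uv=np.c_[u.ravel(),v.ravel()]
O,d=rays(c,uv); X=O+d*c['z_map'].ravel()[:,None]
a=(np.linalg.norm(X[:,:2]-[.508,-.061],axis=1)<.075)&(abs(X[:,2]-.046)<.004)
print('holder',a.sum(),rect(X[a,:2]))
G=bot.get_obs()['ee_pos']
b=(np.linalg.norm(X[:,:2]-[.508,-.061],axis=1)<.05)&(X[:,2]>.09)&(X[:,2]<.2)
print('slab',b.sum(),X[b].min(0),X[b].max(0),rect(X[b&(X[:,2]>.15),:2]))
```

```text
t 7.2 grasp pt [ 0.5081 -0.0609  0.1801] rot [ 178.47    0.37 -168.75] F [ 0.6  0.1 -0.5] open 0.0077 -> d [ 0.0005 -0.0017  0.06  ] roll 0.001
holder 3565 (array([504.1, -61.4]), array([84.1, 36.3]), np.float32(11.09))
slab 7015 [ 0.4786717  -0.080213    0.11070723] [ 0.53180176 -0.04582071  0.19993786] (array([504.8, -64.1]), array([31.9, 50.5]), np.float32(165.4))
```

View pics/w3.png

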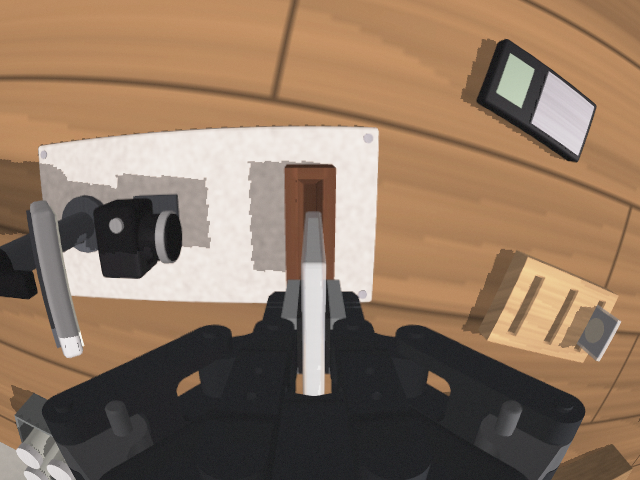

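Call:
drive_tool:
  plan:
    - {"dx":0.0003,"dy":-0.002,"dz":0.02,"roll":0.001,"hand":0}
    - {"dx":0.0006,"dy":-0.003,"dz":0.04,"roll":0.001,"hand":0}
    - {"dx":0.0007,"dy":-0.0032,"dz":0.055,"roll":0.001,"hand":0}
    - {"dx":0.0007,"dy":-0.0033,"dz":0.06,"roll":0.001,"hand":0}
    - {"dx":0.0008,"dy":-0.0035,"dz":0.065,"roll":0.001,"hand":0}
    - {"dx":0.0008,"dy":-0.0036,"dz":0.07,"roll":0.001,"hand":0}
    - {"dx":0.0009,"dy":-0.0038,"dz":0.075,"roll":0.001,"hand":0}
    - {"dx":0.001,"dy":-0.0039,"dz":0.08,"roll":0.001,"hand":0}
    - {"dx":0.001,"dy":-0.004,"dz":0.084,"roll":0.001,"hand":0}
    - {"dx":0.001,"dy":-0.004,"dz":0.084,"roll":0.001,"hand":0}

```text
time: 8.08
ee_pos: [0.5077, -0.0672, 0.2511]
tcp_rot: [178.4, 0.4, -168.8]
wrist_force: [0.4, 6.4, -2.7]
opening: 0.0079
```

```bash
python3 -c "
from h import *
go((.508,-.0625,.089),191.2)"
```

```text
t 8.0833 grasp pt [ 0.5081 -0.0626  0.0962] rot [ 178.38    0.44 -168.8 ] F [ 0.4  6.4 -2.7] open 0.0079 -> d [ 0.0001 -0.0001  0.0072] roll -0.0
```

Call:
drive_tool:
  plan:
    - {"dx":0,"dy":0.001,"dz":0,"roll":0,"hand":0}
    - {"dx":0,"dy":0.001,"dz":0.002,"roll":0,"hand":0}
    - {"dx":0,"dy":0.001,"dz":0.004,"roll":0,"hand":0}
    - {"dx":0,"dy":0.001,"dz":0.006,"roll":0,"hand":0}
    - {"dx":0,"dy":0.001,"dz":0.006,"roll":0,"hand":0}
    - {"dx":0,"dy":0.001,"dz":0.006,"roll":0,"hand":0}

```text
time: 8.58
ee_pos: [0.5075, -0.0666, 0.245]
tcp_rot: [178.5, 0.4, -168.8]
wrist_force: [1.4, 5.6, -1.8]
opening: 0.0077
```

```bash
python3 -c "
from h import *
go((.508,-.0625,.089),191.2)"
```

```text
t 8.5833 grasp pt [ 0.5077 -0.0623  0.09  ] rot [ 178.47    0.39 -168.84] F [ 1.4  5.6 -1.8] open 0.0077 -> d [-0.0003 -0.0003  0.001 ] roll -0.001
```

Call:
drive_tool:
  plan:
    - {"dx":0,"dy":0.001,"dz":0.0,"roll":0,"hand":0}
    - {"dx":0,"dy":0.0015,"dz":0.0005,"roll":0,"hand":0}
    - {"dx":0,"dy":0.0015,"dz":0.0005,"roll":0,"hand":0}

```text
time: 8.83
ee_pos: [0.5071, -0.0654, 0.2447]
tcp_rot: [178.5, 0.4, -168.9]
wrist_force: [0.3, 0.2, -1.5]
opening: 0.0074
```

```bash
python3 -c "
from h import *
go((.508,-.0625,.22),191.2)"
```

```text
t 8.8333 grasp pt [ 0.5073 -0.0614  0.0897] rot [ 178.54    0.36 -168.86] F [ 0.3  0.2 -1.5] open 0.0074 -> d [-0.0013  0.002  -0.1303] roll -0.001
```

Lateral force is nearly gone, so I'll release and lift clear.

Call:
drive_tool:
  plan:
    - {"dx":0,"dy":0,"dz":0,"roll":0,"hand":0.02}
    - {"dx":0,"dy":0,"dz":0,"roll":0,"hand":0.04}
    - {"dx":0,"dy":0,"dz":0,"roll":0,"hand":0.06}
    - {"dx":0,"dy":0,"dz":0,"roll":0,"hand":0.06}
    - {"dx":0,"dy":0,"dz":0,"roll":0,"hand":0.06}
    - {"dx":0,"dy":0,"dz":0,"roll":0,"hand":0.06}
    - {"dx":0,"dy":0.001,"dz":-0.03,"roll":0,"hand":0.06}
    - {"dx":0,"dy":0.002,"dz":-0.065,"roll":0,"hand":0.06}
    - {"dx":0,"dy":0.003,"dz":-0.1,"roll":0,"hand":0.06}
    - {"dx":0,"dy":0.0035,"dz":-0.14,"roll":0,"hand":0.06}
    - {"dx":0,"dy":0.0035,"dz":-0.18,"roll":0,"hand":0.06}
    - {"dx":0,"dy":0.0035,"dz":-0.18,"roll":0,"hand":0.06}
    - {"dx":0,"dy":0.0035,"dz":-0.18,"roll":0,"hand":0.06}

```text
time: 9.92
ee_pos: [0.5064, -0.0667, 0.4274]
tcp_rot: [178.6, 0.6, -168.8]
wrist_force: [0.4, -0.3, -0.7]
opening: 0.0604
```

Run:
```python
from h import *
go((.548,-.255,.27),101.2)
print(bot.get_obs()['q'])
c=grab('wrist'); cv2.imwrite('pics/w4.png',c['frame'][...,::-1])
v,u=np.mgrid[:480,:640]; uv=np.c_[u.ravel(),v.ravel()]
O,d=rays(c,uv); X=O+d*c['z_map'].ravel()[:,None]
b=(np.linalg.norm(X[:,:2]-[.508,-.061],axis=1)<.05)&(X[:,2]>.06)&(X[:,2]<.12)
t=b&(X[:,2]>.101)
print('slab',b.sum(),X[b].min(0),X[b].max(0),rect(X[b,:2]),np.percentile(X[b,2],98))
print('top',t.sum(),rect(X[t,:2]))
c=grab('scene');Q=pts(c);f=(abs(Q[...,0]-.508)<.05)&(abs(Q[...,1]+.061)<.05)&(Q[...,2]>.055)&(Q[...,2]<.13)
print('scene',f.sum(),rect(Q[f][:,:2]),np.percentile(Q[f][:,2],[2,98]))
for lo in(.05,.065,.08,.09):
    g=f&(Q[...,2]>lo)&(Q[...,2]<lo+.012); n=np.array([-.194,.981])
    print(lo,np.median((Q[g][:,:2]-[.508,-.061])@n)) if g.any() else 0
cv2.imwrite('pics/s2.png',cv2.resize(c['frame'][100:300,200:420,::-1],None,fx=3,fy=2.9))
```

```text
t 9.9167 grasp pt [ 0.5074 -0.0626  0.2724] rot [ 178.58    0.64 -168.85] F [ 0.4 -0.3 -0.7] open 0.0604 -> d [-0.0026 -0.1966 -0.0024] roll 1.57
[-7.84374979e+00  5.90022235e-02  7.51450065e+00  9.73154652e+01
  1.54581936e+00 -1.90040423e+01]
slab 759 [ 0.47851035 -0.06851313  0.06040582] [ 0.53687846 -0.05026713  0.10588089] (array([508. , -59.4]), array([58.9,  7.7]), np.float32(10.83)) 0.10492342533348821
top 690 (array([508.3, -59.5]), array([58.2,  7.5]), np.float32(11.35))
scene 568 (array([510.2, -59.6]), array([60.1, 11.8]), np.float32(11.26)) [0.05685662 0.10253531]
0.05 0.004269104600072083
0.065 0.0038353043800637542
0.08 0.003441627821891278
0.09 0.002963358726568102
```

View pics/w4.png

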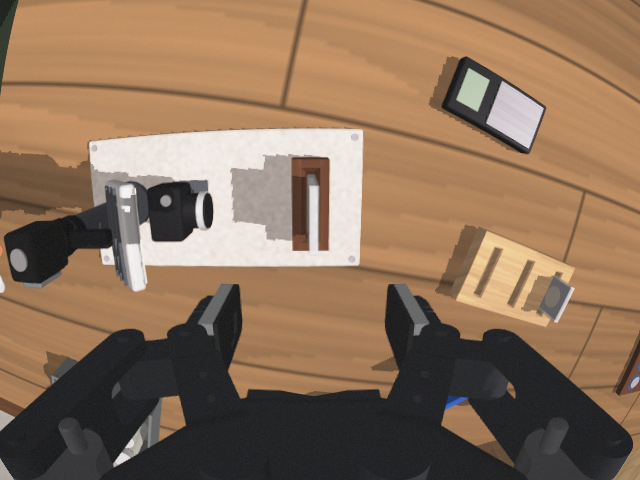

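The slab stands home in the slot at about (313,215), with its top at 0.105 m and turned 11°. The grip is at far left (~40,250). Next I'll go above the grip, turned 90°.

Call:
drive_tool:
  plan:
    - {"dx":0,"dy":-0.015,"dz":-0.001,"roll":0.12,"hand":0.085}
    - {"dx":0,"dy":-0.03,"dz":-0.001,"roll":0.24,"hand":0.085}
    - {"dx":0,"dy":-0.045,"dz":-0.001,"roll":0.36,"hand":0.085}
    - {"dx":0,"dy":-0.06,"dz":-0.002,"roll":0.48,"hand":0.085}
    - {"dx":0,"dy":-0.075,"dz":-0.002,"roll":0.6,"hand":0.085}
    - {"dx":0,"dy":-0.09,"dz":-0.002,"roll":0.72,"hand":0.085}
    - {"dx":0,"dy":-0.11,"dz":-0.002,"roll":0.84,"hand":0.085}
    - {"dx":-0.001,"dy":-0.13,"dz":-0.002,"roll":0.96,"hand":0.085}
    - {"dx":-0.001,"dy":-0.15,"dz":-0.002,"roll":1.08,"hand":0.085}
    - {"dx":-0.002,"dy":-0.17,"dz":-0.002,"roll":1.2,"hand":0.085}
    - {"dx":-0.002,"dy":-0.185,"dz":-0.002,"roll":1.32,"hand":0.085}
    - {"dx":-0.0026,"dy":-0.1966,"dz":-0.0024,"roll":1.44,"hand":0.085}
    - {"dx":-0.0026,"dy":-0.1966,"dz":-0.0024,"roll":1.56,"hand":0.085}
    - {"dx":-0.0026,"dy":-0.1966,"dz":-0.0024,"roll":1.57,"hand":0.085}
    - {"dx":-0.0026,"dy":-0.1966,"dz":-0.0024,"roll":1.57,"hand":0.085}

```text
time: 11.27
ee_pos: [0.5468, -0.259, 0.4205]
tcp_rot: [179.7, -1.6, 101.4]
wrist_force: [0.5, -0.3, -1.2]
opening: 0.085
```

Run:
```python
from h import *
go((.548,-.255,.19),101.2)
c=grab('wrist'); cv2.imwrite('pics/w5.png',c['frame'][...,::-1])
v,u=np.mgrid[:480,:640]; uv=np.c_[u.ravel(),v.ravel()]
O,d=rays(c,uv); X=O+d*c['z_map'].ravel()[:,None]
f=c['frame'].reshape(-1,3).astype(int)
b=(np.linalg.norm(X[:,:2]-[.548,-.255],axis=1)<.04)&(abs(X[:,2]-.207)<.004)
print('grip',b.sum(),rect(X[b,:2]),X[b].mean(0),uv[b].min(0),uv[b].max(0))
c=dict(np.load('top.npz'));P=pts(c);q=(np.linalg.norm(P[...,:2]-[.548,-.255],axis=-1)<.04)&(abs(P[...,2]-.207)<.005)
print('top',q.sum(),rect(P[q][:,:2]))
```

```text
t 11.2667 grasp pt [ 0.5467 -0.2547  0.2656] rot [179.72  -1.59 101.36] F [ 0.5 -0.3 -1.2] open 0.085 -> d [-0.0027  0.0009  0.0755] roll 0.003
grip 3395 (array([ 545.7, -256.2]), array([35.8, 29.7]), np.float32(11.38)) [ 0.54541172 -0.25550794  0.20640487] [278 243] [345 296]
top 357 (array([ 547.9, -256.4]), array([40.8, 30.8]), np.float32(11.88))
```

View pics/w5.png

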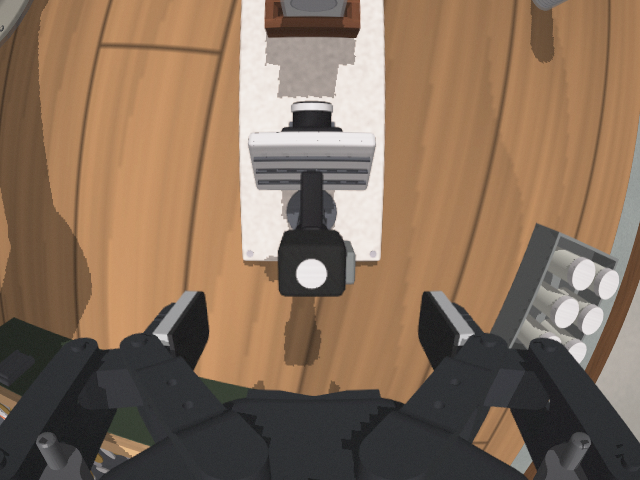

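The grip is at (312,265) with its button on the right at (349,262), centred at (0.5457, -0.2562). Descend and squeeze.

Call:
drive_tool:
  plan:
    - {"dx":-0.0034,"dy":-0.0011,"dz":0.02,"roll":0.003,"hand":0.085}
    - {"dx":-0.0034,"dy":-0.0011,"dz":0.04,"roll":0.003,"hand":0.085}
    - {"dx":-0.0034,"dy":-0.0011,"dz":0.06,"roll":0.003,"hand":0.085}
    - {"dx":-0.0034,"dy":-0.0011,"dz":0.0775,"roll":0.003,"hand":0.085}
    - {"dx":-0.0034,"dy":-0.0011,"dz":0.0775,"roll":0.003,"hand":0.085}
    - {"dx":-0.0034,"dy":-0.0011,"dz":0.0775,"roll":0.003,"hand":0.05}
    - {"dx":-0.0034,"dy":-0.0011,"dz":0.0775,"roll":0.003,"hand":0.05}
    - {"dx":-0.0034,"dy":-0.0011,"dz":0.0775,"roll":0.003,"hand":0.05}
    - {"dx":-0.0034,"dy":-0.0011,"dz":0.0775,"roll":0.003,"hand":0.03}
    - {"dx":-0.0034,"dy":-0.0011,"dz":0.0775,"roll":0.003,"hand":0.02}
    - {"dx":-0.0034,"dy":-0.0011,"dz":0.0775,"roll":0.003,"hand":0.02}
    - {"dx":-0.0034,"dy":-0.0011,"dz":0.0775,"roll":0.003,"hand":0.02}
    - {"dx":-0.0034,"dy":-0.0011,"dz":0.0775,"roll":0.003,"hand":0.02}
    - {"dx":-0.0034,"dy":-0.0011,"dz":0.0775,"roll":0.003,"hand":0.02}
  force: 50

```text
time: 12.48
ee_pos: [0.5461, -0.2606, 0.3466]
tcp_rot: [179.5, -1.4, 101.0]
wrist_force: [-5.1, 0.3, 8.6]
opening: 0.0359
```

```bash
python3 -c "
from h import *
go((.5462,-.2561,.278),101.2)"
```

```text
t 12.4833 grasp pt [ 0.5466 -0.2566  0.1916] rot [179.55  -1.42 101.05] F [-5.1  0.3  8.6] open 0.0359 -> d [ 0.0027  0.0004 -0.0864] roll -0.003
```

Call:
drive_tool:
  plan:
    - {"dx":0.0003,"dy":-0.001,"dz":-0.01,"roll":0,"hand":0.02}
    - {"dx":0.0006,"dy":-0.001,"dz":-0.02,"roll":0,"hand":0.02}
    - {"dx":0.0009,"dy":-0.001,"dz":-0.03,"roll":0,"hand":0.02}
    - {"dx":0.0012,"dy":-0.001,"dz":-0.04,"roll":0,"hand":0.02}
    - {"dx":0.0015,"dy":-0.001,"dz":-0.05,"roll":0,"hand":0.02}
    - {"dx":0.0018,"dy":-0.001,"dz":-0.06,"roll":0,"hand":0.02}
    - {"dx":0.002,"dy":-0.001,"dz":-0.07,"roll":0,"hand":0.02}
    - {"dx":0.0022,"dy":-0.001,"dz":-0.078,"roll":0,"hand":0.02}
    - {"dx":0.0024,"dy":-0.001,"dz":-0.084,"roll":0,"hand":0.02}
    - {"dx":0.0025,"dy":-0.001,"dz":-0.088,"roll":0,"hand":0.02}
    - {"dx":0.0025,"dy":-0.001,"dz":-0.09,"roll":0,"hand":0.02}
    - {"dx":0.0025,"dy":-0.001,"dz":-0.092,"roll":0,"hand":0.02}
    - {"dx":0.0025,"dy":-0.001,"dz":-0.092,"roll":0,"hand":0.02}
    - {"dx":0.0025,"dy":-0.001,"dz":-0.092,"roll":0,"hand":0.02}
    - {"dx":0.0025,"dy":-0.001,"dz":-0.092,"roll":0,"hand":0.02}

```text
time: 13.73
ee_pos: [0.5458, -0.2608, 0.4371]
tcp_rot: [179.4, -1.5, 101.1]
wrist_force: [6.7, -1.0, -3.5]
opening: 0.0359
```

Run:
```python
from h import *
go((.5462,-.2561,.2816),101.2); print(bot.get_obs()['q'])
c=grab('scene');cv2.imwrite('pics/s3.png',cv2.resize(c['frame'][60:290,190:430,::-1],None,fx=2.5,fy=2.5))
Q=pts(c);f=(abs(Q[...,0]-.508)<.05)&(abs(Q[...,1]+.061)<.05)&(Q[...,2]>.055)&(Q[...,2]<.13)
print('slab',f.sum(),rect(Q[f][:,:2]),np.percentile(Q[f][:,2],[2,98]))
# lamp panel top height before/after
q0=pts(dict(np.load('scene.npz'))) # overwritten now -> same; use top
a=pts(dict(np.load('top.npz')));b=pts(grab('top'))
n=np.array([-.194,.981]);e=np.array([.981,.194])
for P in(a,b):
    r=P[...,:2]-[.5457,-.2562]; y=r@n; x=r@e
    m=(abs(x)<.035)&(y>.045)&(y<.075)&(P[...,2]>.11); print('panel z',m.sum(),np.percentile(P[m][:,2],[5,50,95]) )
for P in(Q,):
    r=P[...,:2]-[.5457,-.2562]; y=r@n; x=r@e
    m=(abs(x)<.035)&(y>.045)&(y<.075)&(P[...,2]>.11); print('scene panel z',m.sum(),np.percentile(P[m][:,2],[5,50,95]))
```

```text
t 13.7333 grasp pt [ 0.5465 -0.2566  0.2821] rot [179.45  -1.46 101.09] F [ 6.7 -1.  -3.5] open 0.0359 -> d [ 0.0005 -0.0002  0.0005] roll -0.002
[-25.81242565  14.06524757  24.03844062 100.40752198   1.49505199
  53.10055863]
slab 568 (array([510.1, -58.2]), array([61. , 11.6]), np.float32(12.17)) [0.05583108 0.10278859]
panel z 578 [0.14615168 0.15777979 0.16351342]
panel z 5267 [0.24700385 0.69356507 0.73257487]
scene panel z 446 [0.21394887 0.24140701 0.25049761]
```

View pics/s3.png

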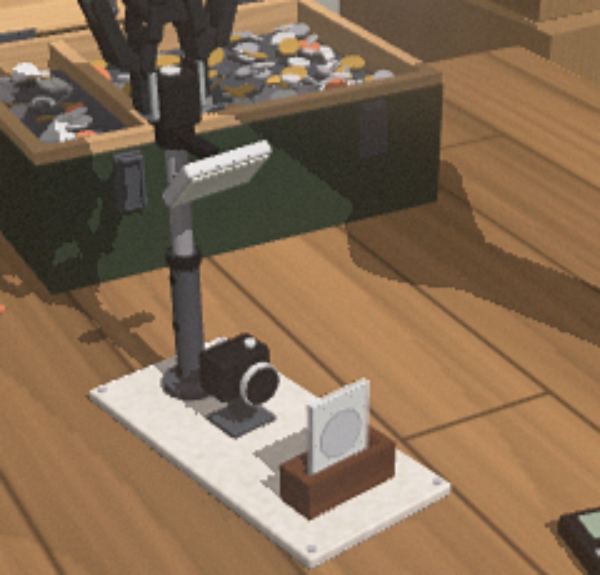

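The lamp is up: grip and fingers are at (175,90) in the crop, the panel is raised, and the slab stands in the holder. A nudge upward will confirm the end stop.

Call:
drive_tool:
  plan:
    - {"dx":0,"dy":0,"dz":-0.001,"roll":0,"hand":0.02}
    - {"dx":0,"dy":0,"dz":-0.002,"roll":0,"hand":0.02}
    - {"dx":0,"dy":0,"dz":-0.002,"roll":0,"hand":0.02}
    - {"dx":0,"dy":0,"dz":-0.002,"roll":0,"hand":0.02}
    - {"dx":0,"dy":0,"dz":-0.002,"roll":0,"hand":0.02}

```text
time: 14.25
ee_pos: [0.5461, -0.261, 0.4372]
tcp_rot: [179.6, -1.6, 101.1]
wrist_force: [8.0, -0.4, -14.2]
opening: 0.0358
```

Run:
```python
from h import *
go((.5462,-.2561,.2816),101.2)
```

```text
t 14.25 grasp pt [ 0.5465 -0.2566  0.2822] rot [179.57  -1.55 101.08] F [  8.   -0.4 -14.2] open 0.0358 -> d [ 0.0005 -0.0002  0.0006] roll -0.002
```

```bash
python3 -c "
from h import *
bot.job_done()
o=bot.get_obs();print(o['time'],o['ee_pos'],o['wrist_force'],o['opening'])"
```

```text
the job is handed in; nothing more can be done
the job is handed in; nothing more can be done
```

The slab is in the holder's slot and released. The arm is holding the lamp at the second stop with the button squeezed. I handed the job in at about 14.3 s on the robot's clock, and the interface gives no verdict.

- **Slab:** After release, the wrist camera put its top at about 0.105 m (0.104 m expected when fully home). It was within about 2 mm of the slot centre, upright, and turned the same as the slot to within half a degree. The last scene view put it about 3 mm off and 1° turned. That is less precise, but both are within limits.
- **Lamp:** The fingers read 35.8 mm across grip and button, against 37 mm with the button fully in. The gripper also read about 0.3 mm low on the slab, so I take the button as fully in. The hand rose 90.5 mm. A further 2 mm upward command moved nothing and raised the pull to 14 N, so the post is at its end stop.
- **Not checked:** I did not measure the capsule, coin tube, loupe or scale again at the end. Nothing was driven near them.
- **What went wrong:** Early on, joint 6 hit its limit and left the tool tilted by about 1.6°, which stayed for the rest of the run. I regrasped half a turn round and allowed for the tilt. While inserting the slab it rubbed one wall of the slot with about 6 N. I shifted it about 2 mm and the force was gone before I let go.

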